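Bring the jam round on the lazy Susan

ROBOT

A 6-joint arm with a two-finger parallel gripper is mounted at the origin on a cart in front of the work surface, level with it; the furniture and walls round the work are solid. World frame = base frame: x ahead of the robot, y to its left, z up, the work surface at z = 0. Lengths are in m, angles in rad, forces in N, time in s.
With the tool pointing down it reaches from about 0.275 to 0.85 m from the base axis. Payload 19 kg.
Tool frame: the origin (TCP) lies between the finger pads; the fingertips stand 22 mm ahead of it and the grasp point (between the pads) lies 3 mm ahead of it; z points along the fingers, y is the line along which they close (so a half turn about z gives the same grasp; the last joint's range is limited). The gripper opens to 85 mm and grips with 20 to 120 N. Pads are 22 mm wide; open, the fingers measure 114 mm over their backs; the gripper's body (76 mm by 85 mm) begins 54 mm behind the grasp point. The pads swing forward as they close: fully open they stand 13 mm farther back than shut.
Start: joints at [-1.243, 0.15, 1.437, -0, 1.554, -0.134], TCP at [0.256, -0.515, 0.253] pointing down, gripper open.
Joint ranges: [-2.8, 2.8], [-0.68, 2.1], [0.12, 2.68], [-1.39, 4.53], [0.16, 2.79], [-2.81, 2.81]. Speed limits (rad/s): [1.89, 1.89, 2.22, 3.01, 3.01, 3.01].

INTERFACE

Orientations are given as a 3x3 rotation matrix whose columns are the frame's x, y, z axes.
In Python, from workcell import env gives the robot as it stands.
- The arm moves only by the tool play_rows, never from a script. Its argument "steps" is a list of rows, each a list of 3 entries, a list of its own where there are three numbers: the closure, from 0 (fully open) to 1 (shut), then the shift along the tool's x, y, z in parts of the range, where 1.0 means 50 cm, then the turn about the tool's z in shares of 4 rad (1.0 is 4 rad). A call has 1 to 10 rows; each row is the pose to reach, as a shift and turn from the pose commanded when the call began, along the tool's axes at that moment; what a row does not reach only later rows make up. A row lasts 1/8 s, in which the tool goes at most 62.5 mm and 10.7 degrees, less where a joint would pass 70% of its speed; a pose out of reach is approached as far as the arm can. Shift and turn numbers lie between -1 and 1, and a call with a number outside is refused. A call with a gripper value outside its range is refused whole. The fingers move at their own pace and stop on an object; "newtons" is the grip in N (left out, the last holds). Time passes only in rows, so rows that repeat a pose let the fingers close. It gives the time, the measured TCP pose, the force, the opening and the grip force at its end, in the units of the state.
- env.observe(): the state, without advancing time (a new reading comes with each control period).
- env.grab_frame(name): name is "side" or "top"; returns (picture, depth): 400x640x3 uint8, red, green, blue; 400x640 float32, m along the optical axis (not along the pixel's ray), 0 where there is no reading.
- env.camera_params(name): a dict with "fovy" (degrees; the focal length in pixels is half the picture's height over the tangent of half this angle, whatever the lens; pixels are square), "cx", "cy" (the principal point, pixels), "eye" and "attitude" of the camera in the world. Camera axes: x right, y up, looking along -z (the intrinsics and any distortion apply to the point x, -y, -z); pixel columns grow to the right and rows downward; lengths in m; the calibration is good to about 2 mm. A picture is of the moment at which its call begins. camera_params takes no time and is no camera call.
- env.finish_job(): hands the job in; it is judged then, once.
Trained networks look in the newest picture that a camera, given by its name, has taken for a name from the list of things; names that differ only in an ending like _2 or _b are one class to them, and where a whole thing is asked for, a point or a joint stands for the part that bears it (a point fixed in the world has none). Each returns a list of dicts, best first, with "p" (0 to 1); they miss things now and then, are a little off and sometimes report something else, mostly with a low value. They report only what shows in the picture. A call takes as long as a camera call. They do not tell look-alikes from the thing itself.
- env.silhouettes(camera, query): "mask" (400x640 bool, what is visible of it) and "pixel" ([row, column] in pixels, amid what is visible of it).
- env.pinpoint(camera, query): "pixel" ([row, column] in pixels: a listed point, or the origin of a listed thing).
The state is a dict: "clock": time; "q": joint angles; "qvel": joint speeds; "effort": joint torques, N m; "tool_pos": TCP position; "tool_rot": TCP orientation; "wrist_force": force on the tool from outside, world axes, zero at the start; "wrist_torque": the same for the moment, N m; "finger_gap": finger opening in m; "grasp_force": force on a finger pad.
Only numpy, scipy, OpenCV 4.12 (cv2) and the standard library are available. Lean on these libraries where they do the work, as an engineer would, in place of code of your own. Each camera call takes 0.05 s, during which the arm holds its last target. There are 200 camera calls.

TASK

Turn the wooden turntable by gently pushing the pegs on its rim with your fingers, without gripping it, until the jam jar with the yellow lid stands in front, right behind the red pointer on the turntable's foot. Leave the turntable at rest there, with the jar and everything else on it standing in their places: do not touch or lift any of them, and do not disturb the things on the worktop around it.

Things in the scene. Friction and masses are not known exactly. Their poses are not given: they have to be found in the camera images.
- turntable: round wooden turntable (lazy Susan), 296 mm across; turns without limit about a vertical axis and stays where left (bearing friction about 0.25 N m: 2 to 3 N on a peg turns it; no noticeable coasting below 0.1 m/s). Origin on the axis at worktop height, z up. Board 8 to 22 mm above the worktop, on it a 226 mm cork mat, top 24 mm up. Eight pegs on its rim: see hub.
- hub (a point): brass cap in the middle of the turntable, on its axis, 27 mm above the worktop. Eight identical upright dark wooden pegs stand on the rim, 138 mm from here, 16 mm thick, tops 79 mm above the worktop, at 22.5, 67.5, 112.5 ... degrees (every 45) from the turntable's x axis. The things on it stand at about 0, 90, 180, 270 degrees, within 106 mm of the axis and 130 mm of the worktop.
- foot: the turntable's fixed dark metal foot. Origin on the turntable's axis at worktop height; its -x axis points to the front, toward the robot (within about 26 degrees). That way a 30 mm wide tongue sticks out from under the board, carrying the red diamond-shaped pointer, 34 mm corner to corner, top 11 mm above the worktop, centred 172 mm from the axis.
- jam_place (a point): where the jam jar's origin has to come: a point fixed to the foot, 68 mm from the turntable's axis towards the red pointer, at the height of the cork mat (24 mm). Does not turn with the turntable. Mind the wall cabinets behind: they hang from 0.49 m above the worktop upward, from x = 0.58 m back, so push on the sides and front of the rim and swing the arm round close to the robot.
- jar_jam: jam jar, clear glass with pink-red jam and a yellow lid, 62 x 67 x 86 mm; one of the four loose things standing on the turntable, in any of four places 90 degrees apart, its axis about 68 mm from the turntable's axis. Origin: centre of its underside, z up.
- spice_0: spice jar with a black cap and dark label, 41 mm across, 105 mm high; one of the four loose things standing on the turntable, in any of four places 90 degrees apart, its axis about 68 mm from the turntable's axis. Origin: centre of its underside, z up.
- spread_tub: white plastic tub with red fruit on it, 72 mm across, 71 mm high; one of the four loose things standing on the turntable, in any of four places 90 degrees apart, its axis about 68 mm from the turntable's axis. Origin: centre of its underside, z up.
- tin_tomato: low turquoise tin, 75 mm across, 58 mm high; one of the four loose things standing on the turntable, in any of four places 90 degrees apart, its axis about 68 mm from the turntable's axis. Origin: centre of its underside, z up.
- glass_niche: empty drinking glass, 81 mm across, 93 mm high, on the worktop to the left; bystander. Origin: centre of its underside.
- teaspoon_a: steel teaspoon, 130 x 26 x 11 mm, lying on the worktop at the left front; bystander. Origin: centre of its underside.
- apple: red apple, 75 mm across, 72 mm high, on the worktop to the right; bystander. Origin: centre of its underside.
- lemon: yellow lemon, 78 x 55 x 56 mm, on the worktop at the right front; bystander. Origin: centre of its underside.
- mug_plum: green and white mug, 78 x 116 x 101 mm with its handle, on the worktop at the right; bystander. Origin: centre of its underside.
Things that resemble listed ones, but are neither listed nor needed, are in the scene too. Of the things shaped like the spice_0, the black one is meant. Leave any blue look-alike of the tin_tomato alone.

How it is judged:
On the way:
1. the fingers push the turntable (contact force between the fingers and turntable above 0.3 N), for 0.1 s.
At the end, for the whole second after the job is handed in: The jam jar's axis is within 15 mm (seen from above) of its place behind the red pointer; the turntable is at rest (under 0.05 rad/s); the jar and the other three things stand upright (within 0.15 rad) on the turntable, their axes less than 88 mm from its axis (horizontal distance between jar_jam and jam_place below 0.015 m and angular speed of turntable below 0.05 rad/s and linear speed of jar_jam below 0.02 m/s and angle between each of jar_jam, spice_0, spread_tub, tin_tomato's own z axis and vertical below 0.15 rad and height (world z) of each of jar_jam, spice_0, spread_tub, tin_tomato below 0.032 m and horizontal distance between each of jar_jam, spice_0, spread_tub, tin_tomato and turntable below 0.088 m); the robot touches nothing.
It fails at once if the robot touches the jam jar or another thing on the turntable (over 0.5 N) (contact force between any of the arm, the fingers and jar_jam above 0.5 N or contact force between any of the arm, the fingers and spice_0 above 0.5 N or contact force between any of the arm, the fingers and spread_tub above 0.5 N or contact force between any of the arm, the fingers and tin_tomato above 0.5 N).
It fails at once if the jam jar or another thing on the turntable is lifted or tipped (height (world z) of any of jar_jam, spice_0, spread_tub, tin_tomato above 0.038 m or angle between any of jar_jam, spice_0, spread_tub, tin_tomato's own z axis and vertical above 0.25 rad).
It fails at once if a thing slides from its place on the turntable (its axis nearer than 46 mm to the turntable's axis, or farther than 90 mm) (horizontal distance between any of jar_jam, spice_0, spread_tub, tin_tomato and turntable above 0.09 m or horizontal distance between any of jar_jam, spice_0, spread_tub, tin_tomato and turntable below 0.046 m).
It fails at once if the glass, teaspoon, apple, lemon or mug beside the turntable is moved by more than 15 mm (distance of any of glass_niche, teaspoon_a, apple, lemon, mug_plum from where it was at the start of the episode above 0.015 m).
It fails at once if the turntable is gripped or pushed with more than 30 N (contact force between the fingers and turntable above 30 N).
It also fails if it takes over 64 s, if anything falls off the work surface, if the arm or the gripper's body presses on something with over 40 N, if the wrist force passes 120 N, or if a joint passes its speed limit or range.

## Working session

There is one attempt and no reset: what is moved stays moved. The work goes in short steps, Python scripts to look and compute and a tool call to move; the robot and the scene stay as the last step left them, time stands still between calls to the robot, and variables do not carry over. Pictures are saved under pics/ and viewed, at most 10 in all, crops included, and the job is handed in when it is done.

Besides the shell and the picture viewer there is one more tool, called after "Call:" as name(argument=value, ...), one argument or row to a line, values as JSON. play_rows: Moves the arm, as the interface text tells. Its arguments: {"type":"object","properties":{"steps":{"type":"array","items":{"type":"array"}},"newtons":{"type":"number"}},"required":["steps"]}

```bash
ls; mkdir -p pics; cat > h.py <<'E'
import numpy as np, cv2
from workcell import env
def cam(n):
    c=env.camera_params(n); f=200/np.tan(np.radians(c['fovy'])/2)
    return c,f,np.array(c['eye']),np.array(c['attitude'])
def ray_z(n,px,z):
    c,f,e,R=cam(n); d=R@np.array([(px[1]-c['cx'])/f,-(px[0]-c['cy'])/f,-1]); return e+d*(z-e[2])/d[2]
def deproj(n,px,dep):
    c,f,e,R=cam(n); return e+R@(np.array([(px[1]-c['cx'])/f,-(px[0]-c['cy'])/f,-1])*dep)
E
python3 - <<'E'
from h import *
for n in('top','side'):
    print(env.camera_params(n))
    p,d=env.grab_frame(n); cv2.imwrite(f'pics/{n}0.png',p[:,:,::-1])
    np.save(f'{n}d.npy',d)
for q,z in [('hub',.027),('turntable',0),('foot',0),('jam_place',.024),('jar_jam',.024),('spice_0',.024),('spread_tub',.024),('tin_tomato',.024),('glass_niche',0),('teaspoon_a',0),('apple',0),('lemon',0),('mug_plum',0)]:
    for n in('top','side'):
        print(q,n,[(np.round(ray_z(n,r['pixel'],z)[:2],3),np.round(r['pixel']),round(r['p'],2)) for r in env.pinpoint(n,q)[:3]])
s=env.observe();print(s['clock'],s['tool_pos'],s['tool_rot'])
E
```

```text
pics
{'fovy': 57.699755294749885, 'cx': 317.224460599822, 'cy': 194.20372704834654, 'eye': array([ 0.31744955, -0.05856698,  1.21498217]), 'attitude': array([[-1.40032127e-04,  9.89255375e-01, -1.46197753e-01],
       [-9.99974589e-01, -1.18054659e-03, -7.03043288e-03],
       [-7.12748678e-03,  1.46193054e-01,  9.89230403e-01]])}
{'fovy': 57.507991593800824, 'cx': 320.9591962875061, 'cy': 201.48657121289367, 'eye': array([ 0.67524864, -0.94664014,  0.59599905]), 'attitude': array([[ 0.969796  , -0.12958569,  0.20664771],
       [ 0.24371993,  0.48071661, -0.84232543],
       [ 0.00981434,  0.867248  ,  0.49777966]])}
hub top [(array([0.525, 0.049]), array([185., 288.]), 0.76)]
hub side [(array([0.537, 0.038]), array([202., 353.]), 0.75)]
turntable top [(array([0.533, 0.053]), array([184., 287.]), 0.94)]
turntable side [(array([0.53 , 0.053]), array([207., 351.]), 0.84)]
foot top [(array([0.473, 0.084]), array([201., 278.]), 0.56), (array([0.537, 0.054]), array([183., 287.]), 0.25)]
foot side []
jam_place top []
jam_place side [(array([0.525, 0.061]), array([199., 350.]), 0.48)]
jar_
[... 1136 characters left out ...]
e [(array([0.346, 0.369]), array([162., 320.]), 0.48)]
apple top [(array([ 0.482, -0.377]), array([198., 414.]), 0.75)]
apple side [(array([ 0.5  , -0.378]), array([301., 304.]), 0.59)]
lemon top [(array([ 0.333, -0.428]), array([243., 431.]), 0.81)]
lemon side [(array([ 0.333, -0.431]), array([304., 225.]), 0.56)]
mug_plum top [(array([ 0.587, -0.53 ]), array([168., 458.]), 0.77)]
mug_plum side [(array([ 0.591, -0.529]), array([368., 329.]), 0.81), (array([0.584, 0.059]), array([208., 368.]), 0.4)]
1.4 [ 0.25615981 -0.51475335  0.25327861] [[ 8.95262209e-01  4.45539645e-01 -4.40057668e-05]
 [ 4.45539647e-01 -8.95262203e-01  1.02168387e-04]
 [ 6.12336716e-06 -1.11073810e-04 -9.99999994e-01]]
```

View images.

```bash
python3 - <<'E'
import cv2
p=cv2.imread('pics/top0.png')[90:290,180:460]; cv2.imwrite('pics/topc.png',cv2.resize(p,None,fx=2.8,fy=2.8,interpolation=cv2.INTER_CUBIC))
E
```

```text
(no output)
```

View pics/topc.png

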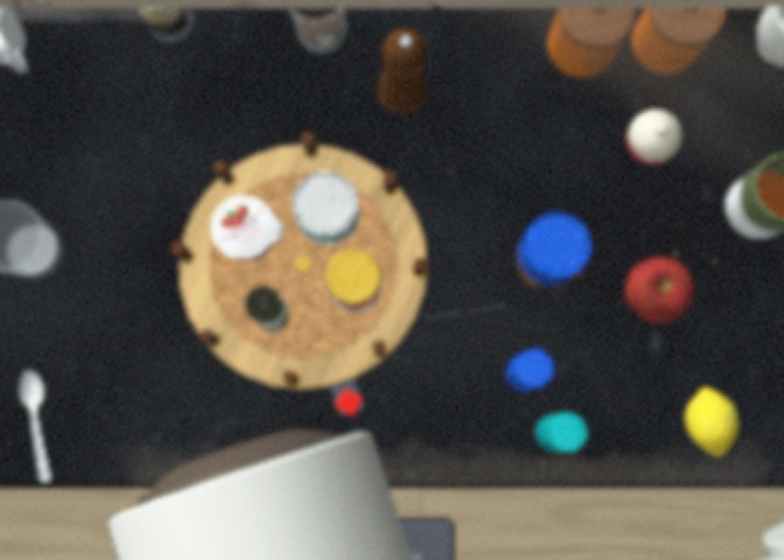

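View pics/side0.png

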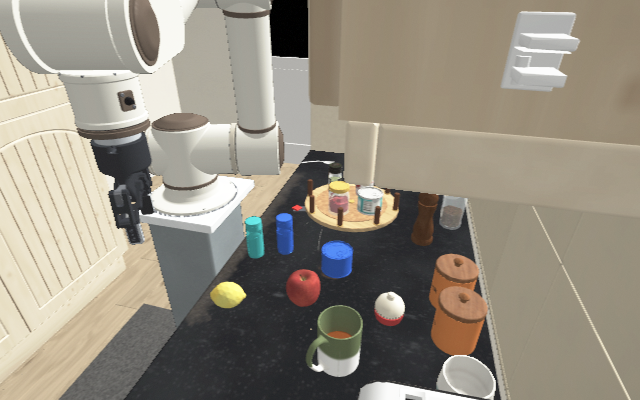

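```bash
python3 - <<'E'
from h import *
from scipy.optimize import least_squares
p=cv2.imread('pics/top0.png').astype(int); d=np.load('topd.npy')
P=np.array([[c/2.8+180-.3,r/2.8+90-.3] for c,r in [(309,136),(391,180),(420,262),(379,345),(291,375),(208,336),(180,247),(222,168)]])
pg=np.array([ray_z('top',(r,c),.079)[:2] for c,r in P]); print(pg.round(3))
x0,*_=np.linalg.lstsq(np.c_[2*pg,np.ones(8)],(pg**2).sum(1),rcond=None)
print('peg circle',x0[:2],np.sqrt(x0[2]+x0[0]**2+x0[1]**2)); 
C=pg.mean(0);print('mean',C)
v=pg-C; a=np.degrees(np.arctan2(v[:,1],v[:,0])); print(a.round(1),(a%45).round(1),np.hypot(*v.T).round(3))
b,g,r=p[:,:,0],p[:,:,1],p[:,:,2]
def cen(m,z,roi):
    M=np.zeros_like(m);r0,r1,c0,c1=roi;M[r0:r1,c0:c1]=m[r0:r1,c0:c1]
    y,x=np.nonzero(M);return ray_z('top',(y.mean(),x.mean()),z),len(y),np.median(d[M]) ,(y.mean(),x.mean())
red=cen((r>150)&(g<80)&(b<80),.011,(220,245,290,320));print('red',red)
lid=cen((r>150)&(g>120)&(b<70),.110,(175,205,297,320));print('lid',lid)
hub=cen((r>170)&(g>130)&(b<100),.027,(180,188,284,292));print('hub',hub)
for n,X in(('red',red),('lid',lid)):
    w=X[0][:2]-C;print(n,np.hypot(*w),np.degrees(np.arctan2(w[1],w[0])))
for n,px in(('spice',(265,305)),('tub',(246,222)),('tin',(326,203)),('jam',(352,275))):
    q=(px[1]/2.8+89.7,px[0]/2.8+179.7);w=deproj('top',q,d[int(q[0]+.5),int(q[1]+.5)]);print(n,w.round(3),np.hypot(*(w[:2]-C)),np.degrees(np.arctan2(*(w[:2]-C)[::-1])))
E
```

```text
[[ 0.669  0.037]
 [ 0.616 -0.057]
 [ 0.52  -0.09 ]
 [ 0.426 -0.044]
 [ 0.392  0.055]
 [ 0.436  0.149]
 [ 0.538  0.183]
 [ 0.631  0.137]]
peg circle [0.52927693 0.0467876 ] 0.13713424418116482
mean [0.52855532 0.04623117]
[  -3.6  -49.8  -93.4 -138.8  176.5  132.    86.    41.7] [41.4 40.2 41.6 41.2 41.5 42.  41.  41.7] [0.14  0.136 0.137 0.136 0.136 0.138 0.137 0.137]
red (array([ 0.36573986, -0.00645445,  0.011     ]), 56, np.float32(1.1981647), (np.float64(233.07142857142858), np.float64(304.0357142857143)))
lid (array([ 0.4746823 , -0.02619274,  0.11      ]), 12, np.float32(1.1155686), (np.float64(196.16666666666666), np.float64(309.25)))
hub (array([0.52834994, 0.04787468, 0.027     ]), 58, np.float32(1.2084641), (np.float64(183.72413793103448), np.float64(287.7413793103448)))
red 0.17112757330159378 -162.06888464851613
lid 0.09026364361904043 -126.64396431522268
spice [0.464 0.079 0.13 ] 0.07178197437056759 153.18849878868582
tub [0.564 0.106 0.094] 0.06962806230913204 59.52676928762716
tin [0.59  0.017 0.076] 0.06777489703142361 -25.24009385142856
jam [ 0.5   -0.014  0.112] 0.06693990944458628 -115.1651383966281
```

The rows are not in the units I measure in: shifts go in shares of 50 cm and turns go in shares of 4 rad. I convert before sending: 37.5 cm / 50 = 0.75, 35 cm / 50 = 0.7, -98 degrees / 229.1831 = -0.4276.

Call:
play_rows(
  steps=[
    [1, [0.04, -0.03, 0], -0.0349],
    [1, [0.12, -0.09, 0], -0.0785],
    [1, [0.2, -0.16, 0], -0.1222],
    [1, [0.28, -0.22, 0], -0.1658],
    [1, [0.37, -0.29, 0], -0.2094],
    [1, [0.46, -0.36, 0], -0.2531],
    [1, [0.55, -0.43, 0], -0.2967],
    [1, [0.63, -0.5, 0], -0.3403],
    [1, [0.7, -0.56, 0], -0.384],
    [1, [0.75, -0.59, 0], -0.4276],
  ],
  newtons=20,
)

```text
clock: 2.65
tool_pos: [0.4609, -0.0816, 0.2536]
tool_rot: [[-0.572, 0.82, 0.001], [0.82, 0.572, 0.0], [-0.0, 0.001, -1.0]]
wrist_force: [-0.2, -1.3, 0.1]
finger_gap: 0.0002
grasp_force: 0.0
```

To row units: 17.5 cm / 50 = 0.35, 17.2 cm / 50 = 0.344, -27 degrees / 229.1831 = -0.1178.

Call:
play_rows(
  steps=[
    [1, [0, 0, 0.04], -0.0393],
    [1, [0, 0, 0.1], -0.0785],
    [1, [0, 0, 0.16], -0.1178],
    [1, [0, 0, 0.2], -0.1178],
    [1, [0, 0, 0.24], -0.1178],
    [1, [0, 0, 0.28], -0.1178],
    [1, [0, 0, 0.32], -0.1178],
    [1, [0, 0, 0.344], -0.1178],
    [1, [0, 0, 0.35], -0.1178],
    [1, [0, 0, 0.35], -0.1178],
  ],
)

```text
clock: 3.9
tool_pos: [0.4607, -0.0836, 0.0787]
tool_rot: [[-0.878, 0.478, 0.0], [0.478, 0.878, -0.0], [-0.0, 0.0, -1.0]]
wrist_force: [0.7, -0.3, 0.4]
finger_gap: -0.0
grasp_force: 0.0
```

```bash
python3 - <<'E'
from h import *
s=env.observe();print(s['tool_pos'],s['tool_rot'].round(3),s['wrist_force'].round(2),s['q'].round(2))
p,d=env.grab_frame('side'); cv2.imwrite('pics/s1.png',cv2.resize(p[120:270,240:440,::-1],None,fx=3.6,fy=3.6,interpolation=cv2.INTER_CUBIC))
E
```

```text
[ 0.46065868 -0.08361309  0.07870273] [[-0.878  0.478  0.   ]
 [ 0.478  0.878 -0.   ]
 [-0.     0.    -1.   ]] [ 0.67 -0.29  0.42] [-0.34  0.06  1.91  0.    1.17 -1.42]
```

View pics/s1.png

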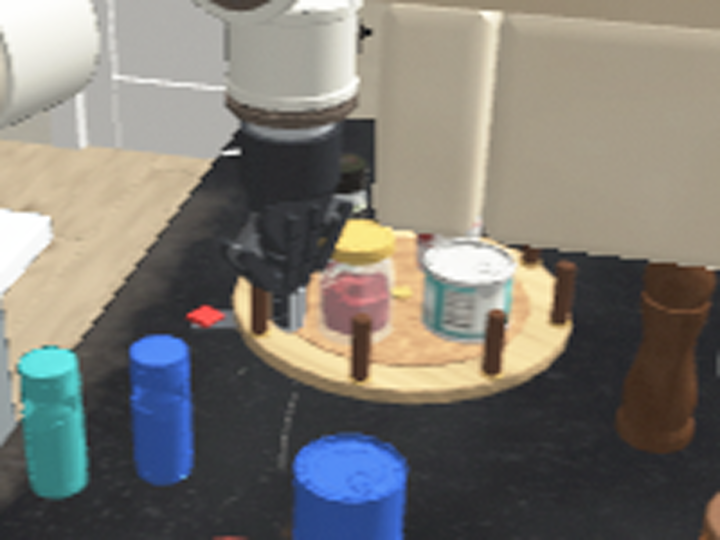

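```bash
cat > arc.py <<'E'
from h import *
import sys
C=np.array([.5288,.047])
def plan(a0,a1,n,r=.145):
    s=env.observe();R=s['tool_rot'];p=s['tool_pos'];yaw=np.degrees(np.arctan2(R[1,0],R[0,0]))
    for a in np.linspace(a0,a1,n+1)[1:]:
        t=np.r_[C+r*np.array([np.cos(np.radians(a)),np.sin(np.radians(a))]),p[2]]
        w=R.T@(t-p)*100; print([1,[*w.round(2).tolist()],round(-((a-90-yaw+180)%360-180),1)])
if __name__=='__main__': plan(*map(float,sys.argv[1:3]),int(sys.argv[3]))
E
python3 arc.py -117.6 -144 10
```

```text
[1, [0.69, 0.24, -0.0], np.float64(1.7)]
[1, [1.36, 0.27, -0.0], np.float64(4.3)]
[1, [2.03, 0.34, -0.0], np.float64(7.0)]
[1, [2.69, 0.43, -0.0], np.float64(9.6)]
[1, [3.34, 0.56, -0.0], np.float64(12.3)]
[1, [3.99, 0.72, -0.0], np.float64(14.9)]
[1, [4.63, 0.9, -0.0], np.float64(17.5)]
[1, [5.27, 1.12, -0.0], np.float64(20.2)]
[1, [5.89, 1.37, -0.0], np.float64(22.8)]
[1, [6.5, 1.64, -0.0], np.float64(25.5)]
```

To row units: 6.5 cm / 50 = 0.13, 5.9 cm / 50 = 0.118, 25 degrees / 229.1831 = 0.1091.

Call:
play_rows(
  steps=[
    [1, [0.014, 0.004, 0], 0.0087],
    [1, [0.028, 0.006, 0], 0.0175],
    [1, [0.04, 0.006, 0], 0.0305],
    [1, [0.054, 0.008, 0], 0.0436],
    [1, [0.066, 0.012, 0], 0.0524],
    [1, [0.08, 0.014, 0], 0.0654],
    [1, [0.092, 0.018, 0], 0.0742],
    [1, [0.106, 0.022, 0], 0.0873],
    [1, [0.118, 0.028, 0], 0.1004],
    [1, [0.13, 0.032, 0], 0.1091],
  ],
)

```text
clock: 5.2
tool_pos: [0.4114, -0.0385, 0.0791]
tool_rot: [[-0.593, 0.805, 0.002], [0.805, 0.593, -0.001], [-0.001, 0.001, -1.0]]
wrist_force: [1.7, -2.7, 0.3]
finger_gap: -0.0001
grasp_force: 0.8
```

```bash
python3 arc.py -144 -170 10; python3 -c "
from h import *
s=env.observe();print(s['tool_pos'],s['wrist_force'])
w=s['tool_pos'][:2]-[.5288,.047];print(np.hypot(*w),np.degrees(np.arctan2(w[1],w[0])))"
```

```text
[1, [0.67, 0.05, -0.0], np.float64(3.0)]
[1, [1.33, 0.1, -0.0], np.float64(5.6)]
[1, [1.98, 0.17, -0.0], np.float64(8.2)]
[1, [2.63, 0.28, -0.0], np.float64(10.8)]
[1, [3.28, 0.42, -0.0], np.float64(13.4)]
[1, [3.91, 0.59, -0.01], np.float64(16.0)]
[1, [4.54, 0.78, -0.01], np.float64(18.6)]
[1, [5.16, 1.01, -0.01], np.float64(21.2)]
[1, [5.77, 1.26, -0.01], np.float64(23.8)]
[1, [6.36, 1.54, -0.01], np.float64(26.4)]
[ 0.41136955 -0.0385305   0.07911446] [ 1.72852937 -2.71962844  0.32675178]
0.14527689375194053 -143.93226631108533
```

Contact is made (about 3 N), so I continue along the arc.

To row units: 6.2 cm / 50 = 0.124, 0.05 cm / 50 = 0.001, 25 degrees / 229.1831 = 0.1091.

Call:
play_rows(
  steps=[
    [1, [0.014, 0.001, 0], 0.0131],
    [1, [0.026, 0.002, 0], 0.0262],
    [1, [0.04, 0.004, 0], 0.0349],
    [1, [0.052, 0.006, 0], 0.048],
    [1, [0.066, 0.008, 0], 0.0567],
    [1, [0.078, 0.012, 0], 0.0698],
    [1, [0.09, 0.016, 0], 0.0829],
    [1, [0.104, 0.02, 0], 0.0916],
    [1, [0.116, 0.026, 0], 0.1047],
    [1, [0.124, 0.028, 0], 0.1091],
  ],
)

```text
clock: 6.45
tool_pos: [0.3858, 0.0198, 0.0789]
tool_rot: [[-0.198, 0.98, 0.001], [0.98, 0.198, -0.0], [-0.001, 0.001, -1.0]]
wrist_force: [0.2, -1.7, 0.3]
finger_gap: 0.0003
grasp_force: 0.8
```

```bash
python3 - <<'E'
from h import *
for n in('top','side'):
    p,d=env.grab_frame(n); np.save(f'{n}d1.npy',d)
    if n=='top': a=cv2.resize(p[120:260,230:350],None,fx=4,fy=4,interpolation=cv2.INTER_CUBIC)
    else: b=cv2.resize(p[150:250,280:410],None,fx=4,fy=4,interpolation=cv2.INTER_CUBIC)
    for z in [.024]:
        print(n,[(np.round(ray_z(n,r['pixel'],z)[:2],3),np.round(r['pixel']),round(r['p'],2)) for r in env.pinpoint(n,'jar_jam')[:3]])
cv2.imwrite('pics/t2.png',a[:,:,::-1]);cv2.imwrite('pics/s2.png',b[:,:,::-1])
s=env.observe();w=s['tool_pos'][:2]-[.5288,.047];print(s['tool_pos'],np.degrees(np.arctan2(w[1],w[0])),s['wrist_force'])
E
```

```text
top [(array([0.468, 0.002]), array([202., 302.]), 0.57)]
side [(array([0.47 , 0.016]), array([204., 330.]), 0.71)]
[0.38554496 0.01973108 0.07853515] -169.22255580218842 [-0.14877845  0.07562362 -0.39403193]
```

View pics/t2.png

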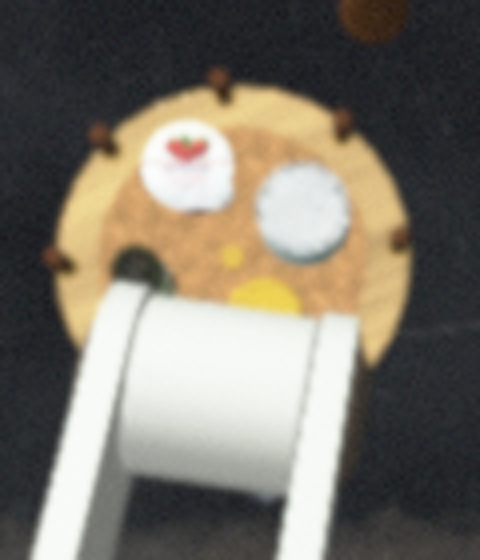

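View pics/s2.png

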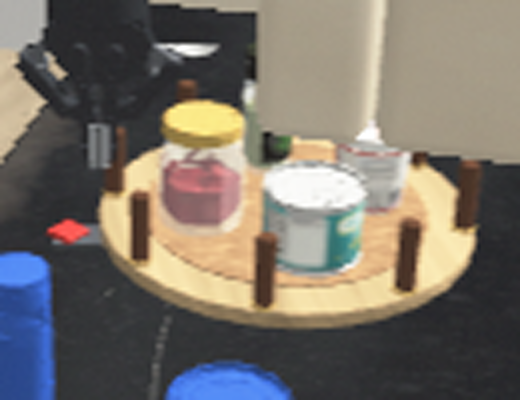

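```bash
python3 - <<'E'
from h import *
C=np.array([.5288,.047])
for c,r in [(219,74),(345,115),(402,234),(100,129),(52,253)]:
    w=ray_z('top',(r/4+119.6,c/4+229.6),.079)[:2]-C;a=np.degrees(np.arctan2(w[1],w[0]));print(round(np.hypot(*w),3),round(a,1),round(a%45,1))
E
```

```text
0.141 3.7 3.7
0.141 -41.3 3.7
0.139 -86.6 3.4
0.141 47.7 2.7
0.14 92.7 2.7
```

```bash
python3 arc.py -169.2 -177.6 6
```

```text
[1, [0.35, 0.09, 0.0], np.float64(2.1)]
[1, [0.7, 0.11, 0.0], np.float64(3.5)]
[1, [1.05, 0.13, 0.0], np.float64(4.9)]
[1, [1.41, 0.17, 0.0], np.float64(6.3)]
[1, [1.76, 0.21, 0.0], np.float64(7.7)]
[1, [2.11, 0.26, 0.0], np.float64(9.1)]
```

To row units: 2.1 cm / 50 = 0.042, 1.8 cm / 50 = 0.036, 9 degrees / 229.1831 = 0.0393.

Call:
play_rows(
  steps=[
    [1, [0.006, 0.002, 0], 0.0087],
    [1, [0.014, 0.002, 0], 0.0175],
    [1, [0.022, 0.002, 0], 0.0218],
    [1, [0.028, 0.004, 0], 0.0262],
    [1, [0.036, 0.004, 0], 0.0349],
    [1, [0.042, 0.006, 0], 0.0393],
    [1, [0.042, 0.006, 0], 0.0393],
    [1, [0.034, 0.004, 0], 0.0393],
    [1, [0.02, 0, 0], 0.0393],
    [1, [0.01, -0.004, 0], 0.0393],
  ],
)

```text
clock: 7.9
tool_pos: [0.3824, 0.0236, 0.0783]
tool_rot: [[-0.043, 0.999, -0.0], [0.999, 0.043, 0.0], [0.0, -0.0, -1.0]]
wrist_force: [-0.0, -0.5, 0.5]
finger_gap: 0.0001
grasp_force: 0.0
```

To row units: -26 cm / 50 = -0.52, -24 cm / 50 = -0.48.

Call:
play_rows(
  steps=[
    [1, [0, 0, -0.04], 0],
    [1, [0, 0, -0.1], 0],
    [1, [0, 0, -0.18], 0],
    [1, [0, 0, -0.26], 0],
    [1, [-0.06, 0, -0.32], 0],
    [1, [-0.16, 0, -0.36], 0],
    [1, [-0.28, 0, -0.36], 0],
    [1, [-0.38, 0, -0.36], 0],
    [1, [-0.48, 0, -0.36], 0],
    [1, [-0.52, 0, -0.36], 0],
  ],
)

```text
clock: 9.15
tool_pos: [0.393, -0.2381, 0.2579]
tool_rot: [[-0.04, 0.999, -0.001], [0.999, 0.04, 0.0], [0.0, -0.001, -1.0]]
wrist_force: [-0.1, 1.0, -0.2]
finger_gap: 0.0002
grasp_force: 0.0
```

```bash
python3 - <<'E'
from h import *
p,d=env.grab_frame('top'); cv2.imwrite('pics/t3.png',cv2.resize(p[120:260,230:350,::-1],None,fx=4,fy=4,interpolation=cv2.INTER_CUBIC)); np.save('t3.npy',d)
q,e=env.grab_frame('side')
for n in('top','side'): print(n,[(np.round(ray_z(n,r['pixel'],.024)[:2],3),np.round(r['pixel']),round(r['p'],2)) for r in env.pinpoint(n,'jar_jam')[:2]])
s=env.observe();print(s['clock'],s['tool_pos'],s['wrist_force'])
E
```

```text
top [(array([0.459, 0.021]), array([204., 296.]), 0.92)]
side [(array([0.468, 0.019]), array([203., 330.]), 0.98)]
9.35 [ 0.39348121 -0.2350585   0.25819049] [0.53556945 0.4797513  0.62670665]
```

View pics/t3.png

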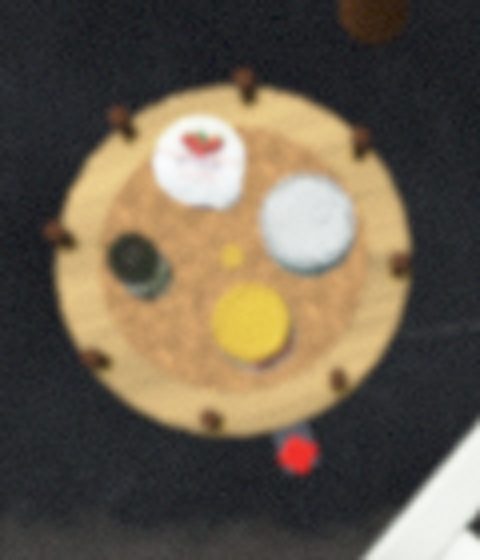

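```bash
python3 - <<'E'
from h import *
def P(c,r,z): return ray_z('top',(r/4+119.6,c/4+229.6),z)[:2]
pg=np.array([P(c,r,.079) for c,r in [(246,74),(362,131),(402,260),(338,378),(210,417),(94,356),(54,229),(121,115)]])
C=pg.mean(0);v=pg-C;a=np.degrees(np.arctan2(v[:,1],v[:,0]));print(C,(a%45).round(1),np.hypot(*v.T).round(3))
red=P(298,454,.011);w=red-C;print('red',red,np.hypot(*w),np.degrees(np.arctan2(w[1],w[0])))
place=C+.068*w/np.hypot(*w);j=P(250,322,.110);v=j-C
print('place',place,'jar',j,np.hypot(*v),np.degrees(np.arctan2(v[1],v[0])),'err',np.hypot(*(j-place)))
E
```

```text
[0.52964129 0.04671086] [39.8 40.8 39.4 39.1 39.8 40.6 40.1 39.8] [0.14  0.141 0.139 0.138 0.138 0.138 0.14  0.137]
red [ 0.36564592 -0.0066672 ] 0.17246361310810024 -161.9707013484072
place [0.4649802  0.02566463] jar [0.4625427  0.02644551] 0.07009212017842141 -163.1944510337368 err 0.0025595267145667126
```

```bash
python3 -c "
from workcell import env
print(env.finish_job())"
```

```text
the job is handed in; nothing more can be done
None
```

The jam jar now stands behind the red pointer, about 3 mm from its place as measured from the top camera. The arm is clear, all four things are still standing on the turntable, and the job is handed in; no verdict came back.

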